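Start the kettle and hold the chocolate ball ready at the mug

TASK

Get the hot chocolate ready: first press the kettle's red start button fully down and let it spring back up. Then pick up the blue serving dish, lift it off the worktop and, once it is in the air, give it a quarter turn so that its handle comes round to point straight back to the robot's side of the worktop, and bring the tip of its pouring lip over the mouth of the mug, a few centimetres above the rim. Keep the dish level all the way with the chocolate ball resting in its middle, leave the ball, the mug and the other things alone, and finish still holding the dish there in the air by the gripper, motionless, ready to tip the ball in (do not tip it or set it down).

Things in the scene. Friction and masses are not known exactly. Their poses are not given: they have to be found in the camera images.
- kettle_start (a joint): red start button of the kettle: 0 m = up, 0.005 m = fully down (pressed straight down, spring: starts to move at about 1.5 N, fully down at about 5 N, springs back by itself)
- kettle_start_top (a point): centre of the top face of the red start button, a disc 26 mm across that stands 10 mm proud of its 42 mm dark housing; about 36 mm above the worktop. It moves down with the button
- kettle: steel and black electric kettle, fixed, at the robot's right; origin on the worktop at its axis. Black base plate 168 mm across with a tongue along own -x (roughly to the robot's left) that carries the red button 122 mm from the axis. Kettle 146 mm across, 215 mm high; black handle out to 136 mm along own +y, spout to 85 mm along own -y
- dish: blue enamelled dish, white rim, 143 mm across, 23 mm high, 160 g; origin: centre of the underside. Floor 6 mm up in the middle, rising at 7 degrees to 38 mm out, then at 22 degrees. Handle along own -x, pouring lip along own +y. Start: handle roughly to the robot's right, lip towards the robot (yaw about 90 degrees); end: yaw about 0
- dish_handle (a point): grip point on the dish's handle, on its centre line 110 mm from the dish's centre, 24 mm above the underside. Straight level bar 18 mm wide, 8 mm thick (20 to 28 mm above the underside), free from 72 to 176 mm from the dish's centre along own -x; axes as the dish's
- dish_lip (a point): tip of the pouring lip: 86 mm from the dish's centre along its own +y, 25 mm above the underside; axes as the dish's
- dish_center (a point): middle of the dish's floor, lowest point of its inside, 6 mm above the underside; axes as the dish's
- choc_ball: hollow dark chocolate ball with pale drizzle lines, 50 mm across, 40 g, loose in the middle of the dish; origin at its centre (it rolls if the dish is tilted more than about 7 degrees or jerked)
- mug: white mug, 84 mm across and 90 mm high, wall 4 mm, 330 g, loose, standing to the robot's left of the dish; origin at the centre of its underside; handle along its own +y, roughly away from the dish, out to about 79 mm from its axis
- mug_rim (a point): centre of the mug's mouth, 90 mm above the worktop; axes as the mug's
- counter_mid (a point): a point on the worktop, straight ahead of the robot; axes as the world's (x away from the robot's side, y to the robot's left)
- cocoa_tin: red and steel cocoa tin, 72 mm across, 85 mm high, not used; origin at the centre of its underside
- sugar_bowl: small blue bowl, 96 mm across, 55 mm high, not used; origin at the centre of its underside
- spoon: steel cocoa spoon with a round bowl and a thick handle, 140 mm long, not used; origin at its underside, it lies along its own x
Mind the look-alikes: they are no part of the job. Leave any orange or yellow look-alike of the dish alone.

How it is judged (in metres and radians):
On the way, in this order (a step that is already met when the one before it is completed fails the run):
1. the kettle's start button is pressed fully down (value of joint kettle_start above 0.0044 m), for 0.05 s.
2. the button has sprung back up (value of joint kettle_start below 0.001 m), for 0.1 s.
3. the dish is lifted clear of the worktop, not yet turned, level, with the ball in its middle (angle between the x axis of dish and the x axis of counter_mid, either way round above 0.5 rad and height (world z) of dish above 0.03 m and angle between dish's own z axis and vertical below 0.12 rad and horizontal distance between choc_ball and dish_center below 0.02 m), for 0.2 s.
At the end, for the whole second after the job is handed in: Gripper holds the dish still in the air: level within 5 deg, ball within 15 mm of its middle, handle towards the robot's side within 11 deg, lip tip within 30 mm of the mug's axis and 10 to 80 mm above its rim; dish not touching the mug, mug upright, start button up (value of joint kettle_start below 0.001 m and contact force between the fingers and dish above 1 N and contact force between dish and mug below 0.2 N and angle between dish's own z axis and vertical below 0.09 rad and horizontal distance between choc_ball and dish_center below 0.015 m and height (world z) of choc_ball above 0.1 m and angle between the x axis of dish and the x axis of counter_mid, either way round below 0.2 rad and y of dish in the frame of mug_rim below -0.03 m and horizontal distance between dish_lip and mug_rim below 0.03 m and z of dish_lip in the frame of mug_rim between 0.01 and 0.08 m and angle between mug's own z axis and vertical below 0.1 rad and linear speed of dish below 0.02 m/s and angular speed of dish below 0.1 rad/s and linear speed of choc_ball below 0.03 m/s); the arm keeps its last pose, push and grip.
It fails at once if the ball rolls more than 25 mm from the middle of the dish (horizontal distance between choc_ball and dish_center above 0.025 m).
It fails at once if the dish tilts more than 10 degrees (angle between dish's own z axis and vertical above 0.175 rad).
It fails at once if the ball is touched by the robot (contact force between any of the fingers, the arm and choc_ball above 0.2 N).
It fails at once if the mug is pushed more than 20 mm (distance of mug from where it was at the start of the episode above 0.02 m).
It fails at once if the cocoa tin, sugar bowl or spoon is pushed more than 25 mm (distance of any of cocoa_tin, sugar_bowl, spoon from where it was at the start of the episode above 0.025 m).
It also fails if it takes over 64 s, if anything falls off the work surface, if the arm or the gripper's body presses on something with over 40 N, if the wrist force passes 120 N, or if a joint passes its speed limit or range.

ROBOT

A 7-joint arm with a two-finger parallel gripper is mounted at the origin on the work surface. World frame = base frame: x ahead of the robot, y to its left, z up, the work surface at z = 0. Lengths are in mm, angles in rad, forces in N, time in s.
With the tool pointing down it reaches from about 400 to 875 mm from the base axis. Payload 4.4 kg.
Tool frame: the origin (TCP) lies at the very end of the fingers, on their centre line; the grasp point (between the pads) lies 19 mm behind it; z points along the fingers, y is the line along which they close (so a half turn about z gives the same grasp; the last joint's range is limited). The gripper opens to 85 mm and grips with 20 to 120 N. Pads are 22 mm wide; open, the fingers measure 114 mm over their backs; the gripper's body (76 mm by 85 mm) begins 54 mm behind the grasp point. The pads swing forward as they close: fully open they stand 13 mm farther back than shut.
Start: joints at [1.183, 0.628, 0.038, 1.517, -0.027, 0.996, -0.02], TCP at [205.608, -616.639, 193.613] pointing down, gripper open.
Joint ranges: [-3.06, 3.06], [-0.37, 2.12], [-1.25, 1.32], [0.18, 2.47], [-1.1, 4.24], [0.23, 1.98], [-2.94, 2.94]. Speed limits (rad/s): [2.57, 2.57, 3.14, 3.14, 3.14, 3.14, 3.14].

INTERFACE

Orientations are given as [roll, pitch, yaw] about the fixed x, y, z axes, in that order (R = Rz(yaw) Ry(pitch) Rx(roll)).
In Python, from cell import read_state, get_image, camera_info, finish_job gives the robot as it stands.
- The arm moves only by the tool play_rows, never from a script. Its argument "deltas" is one flat list of numbers, 7 for each row, row after row: the shift along the tool's x, y, z in mm, then the turn, a rotation vector about the tool's x, y, z in rad, then the opening, from 0 (shut) to 1 (fully open). In form: [dx, dy, dz, ax, ay, az, grip, dx, dy, dz, ax, ay, az, grip, ...]. A call has 1 to 10 rows; each row is the pose to reach, as a shift and turn from the pose commanded when the call began, along the tool's axes at that moment; what a row does not reach only later rows make up. A row lasts 1/8 s, in which the tool goes at most 62.5 mm and 10.7 degrees, less where a joint would pass 70% of its speed; a pose out of reach is approached as far as the arm can. A call with a gripper value outside its range is refused whole. The fingers move at their own pace and stop on an object; the grip force is fixed at half the most. Time passes only in rows, so rows that repeat a pose let the fingers close. It gives the time, the measured TCP pose, the force, the opening and the grip force at its end, in the units of the state.
- read_state(): the state, without advancing time (a new reading comes with each control period).
- get_image(name): name is "side" or "top" or "wrist"; returns the picture (420x560x3 uint8, red, green, blue); there is no depth.
- camera_info(name): a dict with "fx", "fy", "cx", "cy" (pixels), "distortion" ([k1, k2, p1, p2, k3] as OpenCV has them; the pictures are not rectified), "T" (4x4, takes a point from camera to world coordinates). Camera axes: x right, y down, z forward; pixel columns grow to the right and rows downward; lengths in mm; the calibration is good to about 2 mm. A picture is of the moment at which its call begins: read the wrist's pose just before it. camera_info takes no time and is no camera call; for the wrist camera it gives the pose at the moment of the call.
- finish_job(): hands the job in; it is judged then, once.
The state is a dict: "clock": time; "qpos": joint angles; "qd": joint speeds; "tau": joint torques, N m; "eef_pos": TCP position; "tool_rot": TCP orientation; "force": force on the tool from outside, world axes, zero at the start; "torque": the same for the moment, N m; "width": finger opening in mm; "gripper_force": force on a finger pad.
Only numpy, scipy, OpenCV 4.12 (cv2) and the standard library are available. Lean on these libraries where they do the work, as an engineer would, in place of code of your own. Each camera call takes 0.05 s, during which the arm holds its last target. There are 200 camera calls.

## Working session

There is one attempt and no reset: what is moved stays moved. The work goes in short steps, Python scripts to look and compute and a tool call to move; the robot and the scene stay as the last step left them, time stands still between calls to the robot, and variables do not carry over. Pictures are saved under pics/ and viewed, at most 13 in all, crops included, and the job is handed in when it is done.

Besides the shell and the picture viewer there is one more tool, called after "Emit:" as a command line: name --argument value ..., lists and objects as JSON in quotes. play_rows: Moves the arm, as the interface text tells. Its arguments: {"type":"object","properties":{"deltas":{"type":"array"}},"required":["deltas"]}

```bash
mkdir -p pics; ls; cat > h.py <<'E'
import numpy as np, cv2
from cell import *
def save(n,f):
    im=get_image(n); cv2.imwrite('pics/'+f,im[:,:,::-1]); return im
def ray(n,uv,ci=None):
    c=ci or camera_info(n); K=np.array([[c['fx'],0,c['cx']],[0,c['fy'],c['cy']],[0,0,1.]])
    p=cv2.undistortPoints(np.array(uv,float).reshape(-1,1,2),K,np.array(c['distortion'],float)).reshape(-1,2)
    T=np.array(c['T']); d=np.c_[p,np.ones(len(p))]@T[:3,:3].T
    return T[:3,3],d
def onz(n,uv,z,ci=None):
    o,d=ray(n,uv,ci); return o+d*((z-o[2])/d[:,2])[:,None]
E
python3 - <<'E'
from h import *
np.set_printoptions(precision=3,suppress=True)
print(read_state())
for n in ['top','side']:
    save(n,n+'1.png'); c=camera_info(n); print(n,c['fx'],np.array(c['T']))
E
```

```text
pics
{'clock': 0.0, 'qpos': array([ 1.183,  0.629,  0.038,  1.518, -0.027,  0.996, -0.02 ]), 'qd': array([-0.001,  0.   ,  0.001,  0.001, -0.   ,  0.001,  0.   ]), 'tau': array([ -0.   , -56.341,   1.226, -19.344,   0.011,   0.011,   0.   ]), 'eef_pos': array([ 205.412, -615.973,  192.678]), 'tool_rot': array([-3.14 , -0.   ,  0.322]), 'force': array([0.603, 0.591, 0.018]), 'torque': array([ 0.005,  0.017, -0.003]), 'gripper_force': 0.0, 'width': 85.5364456146868}
top 440.9795512433206 [[   0.01    -0.986    0.164  355.1  ]
 [  -1.      -0.006    0.024   46.269]
 [  -0.023   -0.164   -0.986 1265.485]
 [   0.       0.       0.       1.   ]]
side 533.107950329828 [[  -0.992   -0.101    0.07   427.22 ]
 [  -0.121    0.721   -0.682 1026.876]
 [   0.019   -0.685   -0.728 1115.331]
 [   0.       0.       0.       1.   ]]
```

View pics/top1.png

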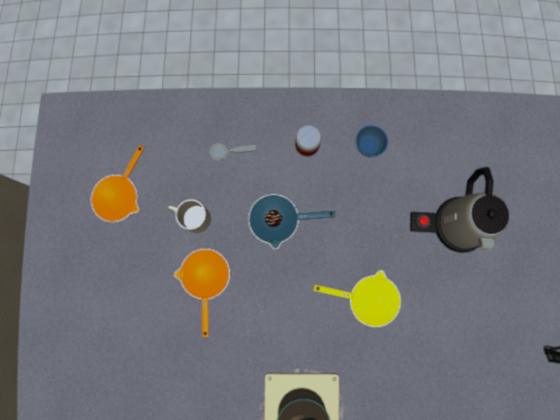

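View pics/side1.png

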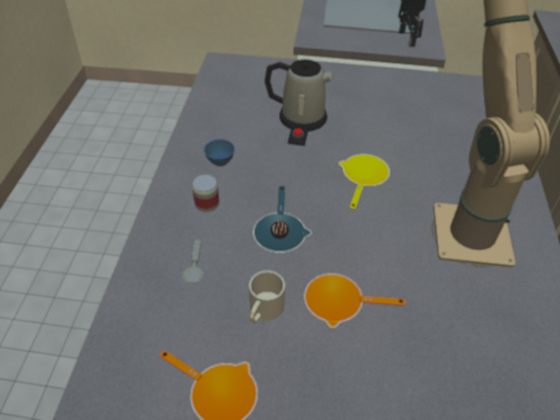

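The top view shows the blue dish at about (273,218), its handle tip at (333,214), its lip at (276,246), the mug at (193,215) and the red button at (424,221). In the side view the button is at (298,133), the dish at (279,232) and the mug at (267,290).

```bash
cat > m.py <<'E'
from h import *
np.set_printoptions(precision=1,suppress=True)
def blob(m,seed):
    n,l,s,c=cv2.connectedComponentsWithStats(m.astype(np.uint8)*255)
    k=min(range(1,n),key=lambda i:np.hypot(*(c[i]-seed)) if s[i,4]>15 else 1e9)
    return l==k,c[k],s[k]
for n,bs,ds,ms in [('top',(424,221),(285,217),(193,215)),('side',(298,133),(280,225),(267,285))]:
    im=cv2.imread('pics/%s1.png'%n); hsv=cv2.cvtColor(im,cv2.COLOR_BGR2HSV)
    H,S,V=[hsv[:,:,i].astype(int) for i in range(3)]
    m,c,s=blob(((H<8)|(H>172))&(S>140)&(V>120),bs); print(n,'button',c,s,onz(n,c,34))
    m,c,s=blob((H>90)&(H<115)&(S>110),ds); print('dish',c,s)
    ys,xs=np.nonzero(m); P=onz(n,np.c_[xs,ys],24)
    # handle: points far along -y beyond the disc
    far=P[P[:,1]<P[:,1].max()-165]; print('far handle',far[:,:2].mean(0),far[:,1].min(),len(far))
    u,sv,vt=np.linalg.svd(far[:,:2]-far[:,:2].mean(0),full_matrices=False); print('dir',vt[0],'angle',np.degrees(np.arctan2(vt[0,1],vt[0,0])))
    disc=P[(P[:,1]>P[:,1].max()-125)]
    (cx,cy),r=cv2.minEnclosingCircle(disc[:,:2].astype(np.float32)); print('extent x',P[:,0].min(),P[:,0].max(),'y',P[:,1].min(),P[:,1].max(),disc[:,:2].mean(0))
    # fill the disc by convex hull of upper half
    print('widest y->',[ (int(y),P[abs(P[:,1]-y)<2,0].min().round(1),P[abs(P[:,1]-y)<2,0].max().round(1)) for y in np.linspace(P[:,1].min()+3,P[:,1].max()-3,14)])
    x0,y0=ms; crop=im[y0-40:y0+40,x0-40:x0+40]; cv2.imwrite('pics/mug_%s.png'%n,cv2.resize(crop,(380,380),interpolation=cv2.INTER_CUBIC))
a=cv2.imread('pics/mug_top.png');b=cv2.imread('pics/mug_side.png');cv2.imwrite('pics/mugs.png',np.hstack([a,b]))
# button by triangulation
E
python3 m.py
```

```text
top button [423.7 220.3] [420 216   9   9  65] [[ 531.2 -346.    34. ]]
dish [273.2 219.2] [ 251  196   47   51 1400]m.py:14: RuntimeWarning: Mean of empty slice.
  far=P[P[:,1]<P[:,1].max()-165]; print('far handle',far[:,:2].mean(0),far[:,1].min(),len(far))
  ret = um.true_divide(
Traceback (most recent call last):
  File "m.py", line 14, in <module>
    far=P[P[:,1]<P[:,1].max()-165]; print('far handle',far[:,:2].mean(0),far[:,1].min(),len(far))
                                                                         ~~~~~~~~~~~~^^
ValueError: zero-size array to reduction operation minimum which has no identity
```

```bash
cat > m.py <<'E'
from h import *
np.set_printoptions(precision=1,suppress=True)
def blob(m,seed):
    n,l,s,c=cv2.connectedComponentsWithStats(m.astype(np.uint8)*255)
    k=min(range(1,n),key=lambda i:np.hypot(*(c[i]-seed)) if s[i,4]>15 else 1e9)
    return l==k,c[k],s[k]
for n,bs,ds,hs,ms in [('top',(424,221),(273,219),(318,215),(193,215)),('side',(298,133),(280,235),(281,200),(267,285))]:
    im=cv2.imread('pics/%s1.png'%n); hsv=cv2.cvtColor(im,cv2.COLOR_BGR2HSV)
    H,S,V=[hsv[:,:,i].astype(int) for i in range(3)]
    m,c,s=blob(((H<8)|(H>172))&(S>140)&(V>120),bs); print(n,'button',c,s,onz(n,c,34))
    blue=(H>85)&(H<118)&(S>90)
    m,c,s=blob(blue,ds); print('dish',c,s)
    ys,xs=np.nonzero(m); P=onz(n,np.c_[xs,ys],22); print('x',P[:,0].min(),P[:,0].max(),'y',P[:,1].min(),P[:,1].max())
    ang=[]; lip=P[P[:,0].argmin()]; print('lip',lip)
    C=np.array([(P[:,0].max()-(P[:,1].max()-P[:,1].min())/2),(P[:,1].max()+P[:,1].min())/2]); print('centre',C)
    m,c,s=blob(blue&~m,hs); ys,xs=np.nonzero(m); P=onz(n,np.c_[xs,ys],28)[:,:2]; print('handle',c,s,P.mean(0),P[:,1].min(),P[:,1].max())
    vx=cv2.fitLine(P.astype(np.float32),cv2.DIST_L2,0,.01,.01).ravel(); print('line',vx,np.degrees(np.arctan(vx[0]/vx[1])))
    x0,y0=ms; cv2.imwrite('pics/mug_%s.png'%n,cv2.resize(im[y0-40:y0+40,x0-40:x0+40],(380,380),interpolation=cv2.INTER_CUBIC))
a=cv2.imread('pics/mug_top.png');b=cv2.imread('pics/mug_side.png');cv2.imwrite('pics/mugs.png',np.hstack([a,b]))
E
python3 m.py
```

```text
top button [423.7 220.3] [420 216   9   9  65] [[ 531.2 -346.    34. ]]
dish [277.7 218.8] [ 250  196   84   51 1633]
x 457.1206076915248 600.9663937719356 y -88.12702136589412 148.74757876655087
lip [457.1  79.3  22. ]
centre [482.5  30.3]
handle [371.3 140.7] [356 125  32  32 802] [ 767.4 -203.5] -250.35136804532135 -157.71811796164883
line [   0.9   -0.5  767.4 -203.5] -61.668545
side button [297.5 131.2] [294 129   8   6  38] [[ 532.4 -345.8   34. ]]
dish [279.7 233.7] [255 216  54  34 991]
x 459.2128121181012 602.018953557098 y 20.467992117682343 143.01236193103477
lip [459.2  71.8  22. ]
centre [540.7  81.7]
handle [280.9 199.4] [278 188   6  26  95] [547.2 -35.9] -82.5282210563114 18.1569503922301
line [  0.1  -1.  547.2 -35.9] -5.3350034
```

View pics/mugs.png

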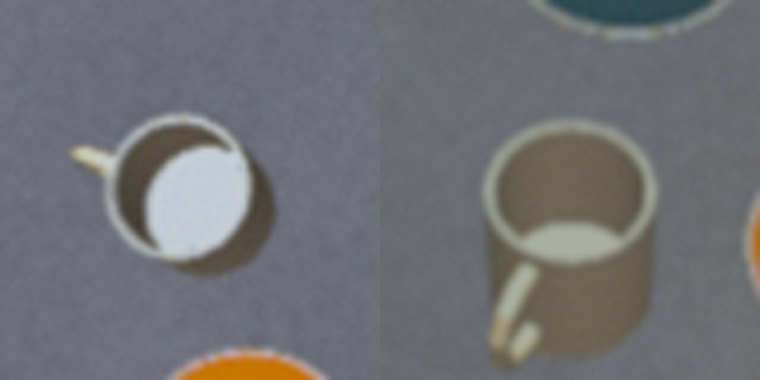

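The enlarged crops put the mug's mouth centre at about (190.9,214.4) in the top view and (267.0,285.3) in the side view. Its handle points away from the dish and slightly back.

```bash
cat > m2.py <<'E'
from h import *
np.set_printoptions(precision=2,suppress=True)
print('mug',onz('top',[190.9,214.4],90),onz('side',[267.0,285.3],90))
print('mug handle tip top',onz('top',[153+75/4.75,175+153/4.75],70))
for n in ['top','side']:
    im=cv2.imread('pics/%s1.png'%n); hsv=cv2.cvtColor(im,cv2.COLOR_BGR2HSV)
    H,S=[hsv[:,:,i].astype(int) for i in (0,1)]
    ys,xs=np.nonzero((H>85)&(H<118)&(S>90)); P=onz(n,np.c_[xs,ys],22)[:,:2]
    C=np.array([541,81])
    for _ in range(5):
        r=P-C; d=np.hypot(*r.T); D=P[(d<90)]
        # rim points per angle, excluding lip and handle
        a=np.degrees(np.arctan2(P[:,1]-C[1],P[:,0]-C[0])); E=[]
        for t in range(-65,150,8):
            k=(abs(a-t)<4)&(d<90)
            if k.any(): E.append(P[k][d[k].argmax()])
        E=np.array(E); s=np.linalg.lstsq(np.c_[2*E,np.ones(len(E))],(E**2).sum(1),rcond=None)[0]; C=s[:2]
    print(n,'centre',C,'r',np.sqrt(s[2]+C@C),len(E))
    Q=onz(n,np.c_[xs,ys],28)[:,:2]; Q=Q[(Q[:,1]<C[1]-85)&(Q[:,1]>C[1]-180)&(abs(Q[:,0]-548)<25)]
    l=cv2.fitLine(Q.astype(np.float32),cv2.DIST_L2,0,.01,.01).ravel(); m=Q.mean(0)
    print('handle mean',m,len(Q),'line slope',l[0]/l[1],'from centre',(m-C),(m-C)[0]/(m-C)[1], 'end',Q[:,1].min()-C[1])
c=read_state(); print(c['eef_pos'],c['tool_rot'])
T=np.array(camera_info('wrist')['T']);print(T)
E
python3 m2.py
```

```text
mug [[535.29 304.91  90.  ]] [[537.07 308.86  90.  ]]
mug handle tip top [[558.19 372.89  70.  ]]
top centre [536.15  82.88] r 65.5041597368841 27
handle mean [546.6  -44.93] 149 line slope -0.081511855 from centre [  10.45 -127.81] -0.08178442614254011 end -170.362804492698
side centre [538.62  80.65] r 62.787241119686094 27
handle mean [548.3  -46.11] 78 line slope -0.08037303 from centre [   9.68 -126.76] -0.0763289786034652 end -163.17782731585794
[ 205.42 -616.04  192.8 ] [-3.14  0.    0.32]
[[   0.32   -0.91   -0.27  273.18]
 [  -0.95   -0.3    -0.09 -593.57]
 [  -0.      0.28   -0.96  372.82]
 [   0.      0.      0.      1.  ]]
```

Emit:
play_rows --deltas '[14,-14,5,0,0,-0.08,0,40,-40,14,0,0,-0.22,0,68,-67,24,0,0,-0.38,0,96,-95,34,0,0,-0.54,0,125,-123,43,0,0,-0.7,0,153,-151,51,0,0,-0.86,0,182,-180,59,0,0,-1.0,0,205,-203,66,0,0,-1.12,0,222,-219,71,0,0,-1.21,0,228,-225,73,0,0,-1.249,0]'

```text
clock: 1.35
eef_pos: [351.3, -330.1, 120.3]
tool_rot: [-3.141, -0.0, 1.574]
force: [-0.4, -0.8, 0.8]
width: -0.3
gripper_force: 0.0
```

Emit:
play_rows --deltas '[-1,10,3,0,0,0,0,-4,50,15,0,0,0,0,-7,95,30,0,0,0,0,-10,140,45,0,0,0,0,-12,172,57,0,0,0,0,-12,181,64,0,0,0,0,-12,181,70,0,0,0,0,-12,181,74,0,0,0,0,-12,181,74,0,0,0,0]'

```text
clock: 2.48
eef_pos: [530.3, -343.7, 46.7]
tool_rot: [-3.14, 0.0, 1.569]
force: [-0.4, -0.6, -0.4]
width: 0.1
gripper_force: 0.0
```

```bash
python3 - <<'E'
from h import *
s=read_state(); print(s['eef_pos'],s['force'])
im=get_image('side'); a=cv2.resize(im[40:180,210:390,::-1],(720,560),interpolation=cv2.INTER_CUBIC); cv2.imwrite('pics/press.png',a)
E
```

```text
[ 530.34973335 -343.67993626   46.66424933] [-0.35016203 -0.58278572 -0.38125255]
```

View pics/press.png

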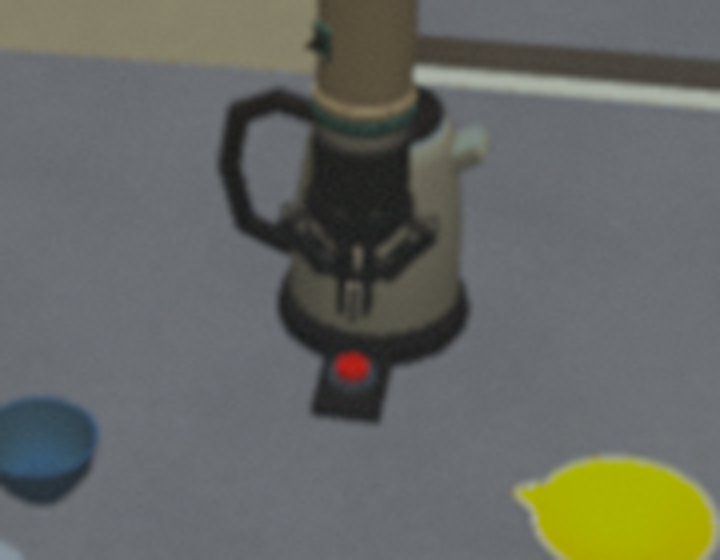

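The closed fingertips are at crop (352,318), which is full-image (298,119.5). The button is at (298,131.7), so I'm checking the TCP projection against that.

```bash
python3 - <<'E'
from h import *
for n in ['side','top']:
    c=camera_info(n); T=np.linalg.inv(np.array(c['T'])); K=np.array([[c['fx'],0,c['cx']],[0,c['fy'],c['cy']],[0,0,1.]])
    for p in [(530.3,-343.7,46.7),(531.8,-346,36)]:
        print(n,p,cv2.projectPoints(np.array([p],float),cv2.Rodrigues(T[:3,:3])[0],T[:3,3],K,np.array(c['distortion']))[0].ravel())
a,b=ray('side',[[297.5,131.2]]); c,d=ray('top',[[423.7,220.3]])
s=np.linalg.lstsq(np.c_[b[0],-d[0]],c-a,rcond=None)[0]; print(a+b[0]*s[0],c+d[0]*s[1])
im=get_image('top'); hsv=cv2.cvtColor(im,cv2.COLOR_RGB2HSV)[205:240,405:445]; m=((hsv[...,0]<8)|(hsv[...,0]>172))&(hsv[...,1]>140)&(hsv[...,2]>100); print(m.sum(), np.argwhere(m).mean(0)+[205,405])
E
```

```text
side (530.3, -343.7, 46.7) [298.21670168 128.50981831]
side (531.8, -346, 36) [297.70946263 130.65178345]
top (530.3, -343.7, 46.7) [424.24638619 219.97944724]
top (531.8, -346, 36) [423.86157105 219.99092612]
[ 532.43552558 -346.45399592   33.32236469] [ 531.3192815  -346.40026869   33.14562703]
65 [220.58461538 422.95384615]
```

```bash
python3 - <<'E'
from h import *
im=get_image('top'); a=cv2.resize(im[150:290,340:520,::-1],(720,560),interpolation=cv2.INTER_CUBIC); cv2.imwrite('pics/press2.png',a)
E
```

```text
(no output)
```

View pics/press2.png

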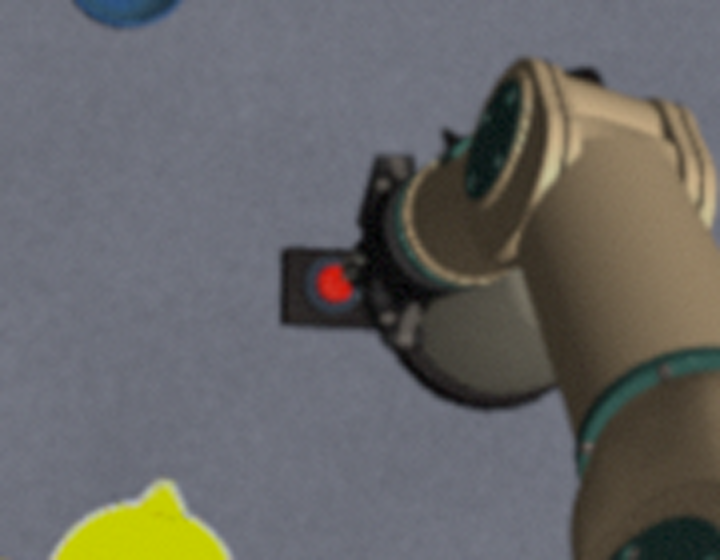

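The top view shows the fingers at crop (352,268), just right of the red button at (336,282). That looks off by roughly 10 mm, so I'll check it with the wrist camera.

```bash
python3 - <<'E'
from h import *
np.set_printoptions(precision=1,suppress=True)
ci=camera_info('wrist'); s=read_state(); im=get_image('wrist'); cv2.imwrite('pics/w.png',im[:,:,::-1])
hsv=cv2.cvtColor(im,cv2.COLOR_RGB2HSV); m=((hsv[...,0]<8)|(hsv[...,0]>172))&(hsv[...,1]>140)&(hsv[...,2]>80)
n,l,st,c=cv2.connectedComponentsWithStats(m.astype(np.uint8)*255)
for i in range(1,n):
    if st[i,4]>30: print(st[i],c[i],onz('wrist',c[i],36,ci))
print(s['eef_pos'],np.array(ci['T']))
T=np.linalg.inv(np.array(ci['T'])); p=T@np.r_[s['eef_pos'],1]; print('tcp px',ci['fx']*p[0]/p[2]+ci['cx'],ci['fy']*p[1]/p[2]+ci['cy'])
E
```

```text
[ 255  207   43   41 1464] [276.1 227.9] [[ 530.  -343.4   36. ]]
[ 531.5 -343.5   47.2] [[   1.    -0.    -0.   531.6]
 [  -0.    -1.    -0.3 -272. ]
 [  -0.     0.3   -1.   227.2]
 [   0.     0.     0.     1. ]]
tcp px 278.7009876876758 235.45160975160684
```

View pics/w.png

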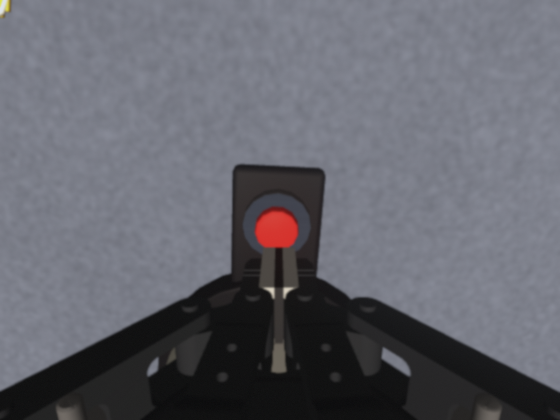

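Wrist view: fingertips end at about (279,248) and the button centre is at (276,228). The tips look higher than the reported TCP but are laterally aligned. I'll lower gently and watch the force.

Emit:
play_rows --deltas '[0,0,4,0,0,0,0,0,0,7,0,0,0,0,0,0,9,0,0,0,0,0,0,10,0,0,0,0,0,0,10,0,0,0,0]'

```text
clock: 3.3
eef_pos: [531.7, -343.0, 36.5]
tool_rot: [-3.141, -0.0, 1.571]
force: [-1.5, -0.5, 1.0]
width: 0.1
gripper_force: 0.0
```

Emit:
play_rows --deltas '[0,0,2,0,0,0,0,0,0,3,0,0,0,0,0,0,3,0,0,0,0]'

```text
clock: 3.68
eef_pos: [531.7, -343.0, 33.5]
tool_rot: [-3.141, -0.0, 1.571]
force: [-0.0, -0.6, 0.0]
width: -0.3
gripper_force: 0.0
```

Emit:
play_rows --deltas '[0,0,2,0,0,0,0,0,0,4,0,0,0,0,0,0,4,0,0,0,0]'

```text
clock: 4.05
eef_pos: [531.6, -343.0, 29.4]
tool_rot: [-3.141, -0.0, 1.571]
force: [0.7, 0.0, 0.2]
width: -0.2
gripper_force: 0.0
```

```bash
python3 - <<'E'
from h import *
s=read_state(); print(s['eef_pos'],s['force'])
a=get_image('wrist')[190:290,210:350,::-1]; b=get_image('side')[70:170,230:370,::-1]
cv2.imwrite('pics/w2.png',np.hstack([cv2.resize(x,(392,280),interpolation=cv2.INTER_CUBIC) for x in (a,b)]))
E
```

```text
[ 531.58493548 -343.01524905   29.40431263] [0.74267685 0.04047732 0.23998093]
```

View pics/w2.png

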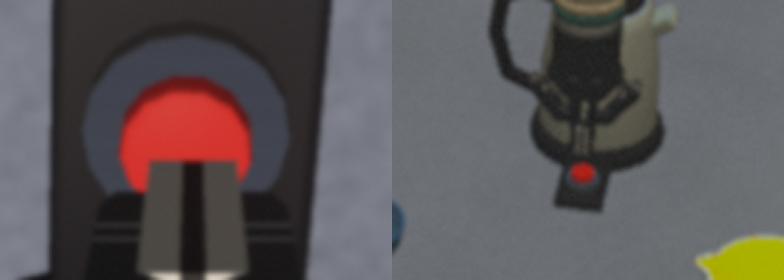

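The wrist crop shows the tips over the button's near half. In the side crop the tips at (583,160) are still just above the button at (582,172). I'll keep lowering.

Emit:
play_rows --deltas '[0,0,2,0,0,0,0,0,0,4,0,0,0,0,0,0,4,0,0,0,0]'

```text
clock: 4.53
eef_pos: [531.6, -343.0, 25.4]
tool_rot: [-3.141, -0.0, 1.571]
force: [0.5, 0.4, -0.4]
width: 0.2
gripper_force: 0.0
```

Emit:
play_rows --deltas '[0,0,2,0,0,0,0,0,0,3,0,0,0,0,0,0,3,0,0,0,0]'

```text
clock: 4.9
eef_pos: [531.7, -343.1, 22.5]
tool_rot: [-3.141, -0.0, 1.571]
force: [-0.3, 0.1, 0.5]
width: 0.2
gripper_force: 0.0
```

Emit:
play_rows --deltas '[0,0,2,0,0,0,0,0,0,3,0,0,0,0,0,0,3,0,0,0,0]'

```text
clock: 5.28
eef_pos: [531.6, -343.0, 19.5]
tool_rot: [-3.141, -0.0, 1.571]
force: [0.0, 0.5, 0.0]
width: 0.1
gripper_force: 0.0
```

```bash
python3 - <<'E'
from h import *
np.set_printoptions(precision=1,suppress=True)
# tips in press pictures (TCP 530.3,-343.7,46.7)
a,b=ray('side',[[298,119.5]]); c,d=ray('top',[[428,217]])
s=np.linalg.lstsq(np.c_[b[0],-d[0]],c-a,rcond=None)[0]; print('tri',a+b[0]*s[0],c+d[0]*s[1])
ci=camera_info('wrist'); e=read_state()['eef_pos']
for h in (0,10,20,30,40): print(h,(onz('wrist',[[279,248],[262,248],[297,248]],e[2]+h,ci)-e)[:,:2].round(1).tolist())
im=get_image('wrist'); hsv=cv2.cvtColor(im,cv2.COLOR_RGB2HSV); m=((hsv[...,0]<8)|(hsv[...,0]>172))&(hsv[...,1]>140)&(hsv[...,2]>60)
y,x=np.nonzero(m);print(len(y),x.min(),x.max(),y.min(),y.max()); w=x.max()-x.min(); 
print('button top edge world', onz('wrist',[[ (x.min()+x.max())/2,y.min()]],36,ci), 'side faces',onz('wrist',[[x.min(),240],[x.max(),240]],36,ci)[:,0])
a=im[190:290,210:350,::-1]; b=get_image('side')[70:170,230:370,::-1]
cv2.imwrite('pics/w3.png',np.hstack([cv2.resize(x,(392,280),interpolation=cv2.INTER_CUBIC) for x in (a,b)]))
E
```

```text
tri [ 532.3 -342.8   83.2] [ 533.3 -342.9   83.4]
0 [[0.2, -7.4], [-9.1, -7.4], [10.1, -7.4]]
10 [[0.2, -3.0], [-8.6, -3.0], [9.5, -3.0]]
20 [[0.2, 1.4], [-8.0, 1.4], [9.0, 1.4]]
30 [[0.2, 5.8], [-7.5, 5.8], [8.4, 5.8]]
40 [[0.2, 10.1], [-7.0, 10.1], [7.9, 10.1]]
1153 251 300 224 259
button top edge world [[ 530.1 -330.5   36. ]] side faces [518.  542.2]
```

View pics/w3.png

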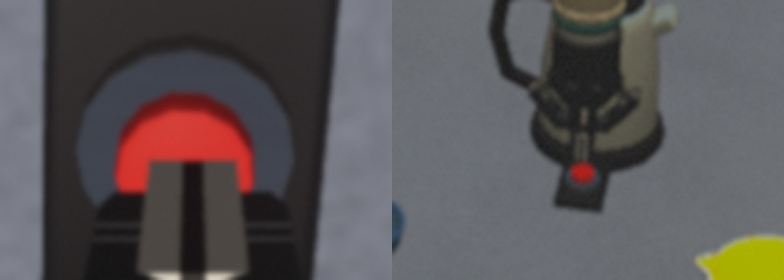

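Two-view triangulation puts the real fingertips about 36 mm above the reported TCP (z 83 against 46.7), and the wrist view agrees. In the latest crops the tips are still about 15–20 mm above the button, so contact should come near TCP z≈0.

Emit:
play_rows --deltas '[0,0,4,0,0,0,0,0,0,8,0,0,0,0,0,0,11,0,0,0,0,0,0,12,0,0,0,0]'

```text
clock: 5.88
eef_pos: [531.6, -342.9, 7.2]
tool_rot: [-3.141, -0.0, 1.571]
force: [0.1, -0.5, -0.9]
width: -0.4
gripper_force: 0.0
```

Emit:
play_rows --deltas '[0,0,1,0,0,0,0,0,0,3,0,0,0,0,0,0,4,0,0,0,0,0,0,4,0,0,0,0]'

```text
clock: 6.38
eef_pos: [531.7, -343.1, 3.6]
tool_rot: [-3.142, -0.0, 1.571]
force: [0.3, 0.1, -0.3]
width: -0.0
gripper_force: 0.0
```

Emit:
play_rows --deltas '[0,0,1,0,0,0,0,0,0,2,0,0,0,0,0,0,3,0,0,0,0,0,0,3,0,0,0,0]'

```text
clock: 6.88
eef_pos: [531.7, -343.1, 0.5]
tool_rot: [-3.141, -0.0, 1.571]
force: [-0.4, 0.1, 0.1]
width: 0.1
gripper_force: 0.0
```

Emit:
play_rows --deltas '[0,0,1,0,0,0,0,0,0,2,0,0,0,0,0,0,2,0,0,0,0]'

```text
clock: 7.25
eef_pos: [531.7, -343.0, -1.5]
tool_rot: [-3.141, -0.0, 1.571]
force: [-0.0, -1.2, -1.2]
width: -0.2
gripper_force: 0.0
```

Emit:
play_rows --deltas '[0,0,1,0,0,0,0,0,0,2,0,0,0,0,0,0,2,0,0,0,0]'

```text
clock: 7.62
eef_pos: [531.8, -343.1, -3.3]
tool_rot: [3.141, 0.0, 1.571]
force: [0.3, 0.3, 2.4]
width: -0.2
gripper_force: 0.9
```

Emit:
play_rows --deltas '[0,0,1,0,0,0,0,0,0,2,0,0,0,0,0,0,2,0,0,0,0]'

```text
clock: 8.0
eef_pos: [531.8, -343.1, -5.3]
tool_rot: [3.141, 0.0, 1.571]
force: [-1.6, 0.1, 3.0]
width: 0.1
gripper_force: 1.6
```

Emit:
play_rows --deltas '[0,0,1,0,0,0,0,0,0,2,0,0,0,0,0,0,2,0,0,0,0]'

```text
clock: 8.38
eef_pos: [531.8, -343.1, -7.3]
tool_rot: [3.141, 0.0, 1.571]
force: [-0.8, 1.4, 4.0]
width: -0.1
gripper_force: 2.3
```

Emit:
play_rows --deltas '[0,0,1,0,0,0,0,0,0,2,0,0,0,0,0,0,2,0,0,0,0]'

```text
clock: 8.75
eef_pos: [531.9, -343.2, -7.8]
tool_rot: [3.141, 0.001, 1.571]
force: [-3.3, 2.7, 16.2]
width: -0.3
gripper_force: 7.7
```

The button bottomed out at 16 N, with the real tips about 38.5 mm behind the reported TCP. Next I release it, lift, open the gripper and go above the dish handle.

Emit:
play_rows --deltas '[0,0,-3,0,0,0,0,0,0,-12,0,0,0,0,0,0,-30,0,0,0,0,0,0,-55,0,0,0,0,0,0,-80,0,0,0,0,0,0,-100,0,0,0,0,0,0,-110,0,0,0,0,0,0,-110,0,0,0,0]'

```text
clock: 9.75
eef_pos: [532.1, -343.3, 101.4]
tool_rot: [3.14, 0.001, 1.571]
force: [-0.2, -1.0, -0.6]
width: 0.1
gripper_force: 0.0
```

Emit:
play_rows --deltas '[10,0,0,0,0,0,1,40,1,0,0,0,-0.01,1,85,3,0,0,0,-0.02,1,130,5,0,0,0,-0.03,1,180,7,0,0,0,-0.04,1,230,9,0,0,0,-0.06,1,275,11,0,0,0,-0.07,1,307,12,0,0,0,-0.08,1,322,13,0,0,0,-0.08,1,327,13,0,0,0,-0.08,1]'

```text
clock: 11.0
eef_pos: [544.4, -15.6, 100.2]
tool_rot: [-3.141, 0.0, 1.652]
force: [0.8, -0.3, 0.1]
width: 85.9
gripper_force: 0.0
```

```bash
python3 - <<'E'
from h import *
np.set_printoptions(precision=2,suppress=True)
ci=camera_info('wrist'); s=read_state(); im=get_image('wrist'); print(s['eef_pos'],s['tool_rot'],s['width'],s['force'])
hsv=cv2.cvtColor(im,cv2.COLOR_RGB2HSV); m=(hsv[...,0]>85)&(hsv[...,0]<118)&(hsv[...,1]>90)
y,x=np.nonzero(m); P=onz('wrist',np.c_[x,y],28,ci)[:,:2]
print(P.min(0),P.max(0),len(P))
for yy in range(-90,15,10):
    k=abs(P[:,1]-yy)<1.5
    if k.any(): print(yy,P[k,0].min(),P[k,0].max(),k.sum())
red=lambda im:0
hs=cv2.cvtColor(get_image('top'),cv2.COLOR_RGB2HSV)[205:240,405:445]; m=((hs[...,0]<8)|(hs[...,0]>172))&(hs[...,1]>140)&(hs[...,2]>100); print('button',m.sum())
cv2.imwrite('pics/g.png',im[:,:,::-1])
E
```

```text
[544.36 -15.64 100.2 ] [-3.14  0.    1.65] 85.90393159544256 [ 0.85 -0.31  0.05]
[ 465.73 -210.2 ] [773.15 120.59] 24813
-90 543.3667244198072 554.5136195964188 19
-80 541.0186575975504 556.9719156093039 37
-70 540.268602201314 556.0473465675901 71
-60 539.5947580862845 555.2178478006809 74
-50 538.8146071186611 554.3318204465736 76
-40 538.1094226086177 553.3932940065267 79
-30 536.6189859015983 552.5458514053919 80
-20 535.8939040787031 551.6474032661556 85
-10 535.1834027956126 550.7685183347365 65
0 534.4868663402874 549.8429731793536 75
10 533.751697176906 549.0021688425956 59
button 72
```

View pics/g.png

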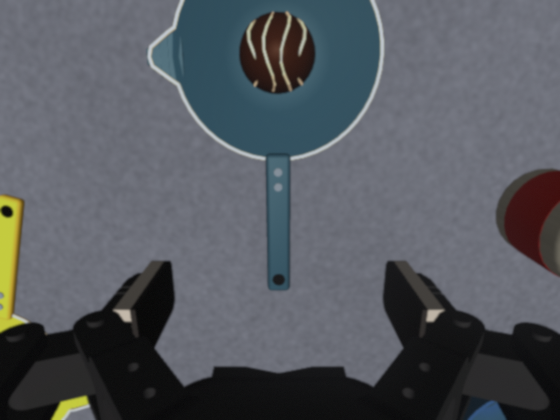

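Wrist view: the handle runs along column 278 with its end at row 288. The open fingertips at (172,265) and (386,265) straddle it, and the ball is centred at (277,52). Lowering now.

Emit:
play_rows --deltas '[0,0,8,0,0,0,1,0,-0.5,28,0,0,0,1,0,-1,52,0,0,0,1,0,-1,76,0,0,0,1,0,-1,98,0,0,0,1,0,-1,114,0,0,0,1,0,-1,124,0,0,0,1,0,-1,130,0,0,0,1,0,-1,132.5,0,0,0,1,0,-1,132.5,0,0,0,1]'

```text
clock: 12.35
eef_pos: [544.1, -16.2, -31.6]
tool_rot: [3.141, 0.0, 1.651]
force: [-0.4, -0.2, -0.2]
width: 85.7
gripper_force: 0.0
```

Emit:
play_rows --deltas '[0,0,0,0,0,0,0.6,0,0,0,0,0,0,0.5,0,0,0,0,0,0,0.4,0,0,0,0,0,0,0.35,0,0,0,0,0,0,0.3,0,0,0,0,0,0,0.3]'

```text
clock: 13.1
eef_pos: [543.7, -16.2, -31.9]
tool_rot: [-3.142, -0.0, 1.651]
force: [-0.5, 0.8, 0.3]
width: 25.8
gripper_force: 0.0
```

Emit:
play_rows --deltas '[0,0,0,0,0,0,0.27,0,0,0,0,0,0,0.24,0,0,0,0,0,0,0.22,0,0,0,0,0,0,0.2,0,0,0,0,0,0,0.18,0,0,0,0,0,0,0.15,0,0,0,0,0,0,0.1,0,0,0,0,0,0,0,0,0,0,0,0,0,0,0,0,0,0,0,0,0]'

```text
clock: 14.35
eef_pos: [543.7, -16.2, -31.9]
tool_rot: [-3.141, 0.0, 1.651]
force: [-0.7, -0.5, 1.6]
width: 16.6
gripper_force: 58.4
```

```bash
cat > chk.py <<'E'
from h import *
np.set_printoptions(precision=1,suppress=True)
ci=camera_info('wrist'); s=read_state(); im=get_image('wrist'); print(s['eef_pos'],s['tool_rot'],s['width'],s['gripper_force'],s['force'])
hsv=cv2.cvtColor(im,cv2.COLOR_RGB2HSV); V=hsv[...,2]; H=hsv[...,0]
blue=((H>85)&(H<118)&(hsv[...,1]>90)).astype(np.uint8)
y,x=np.nonzero(blue[:300,100:460]); print('blue extents col',x.min()+100,x.max()+100,'rows',y.min(),y.max())
# ball: brown/dark blob inside dish hull
b=((H<25)&(hsv[...,1]>50)&(V<140)).astype(np.uint8)[:200,150:400]
n,l,st,c=cv2.connectedComponentsWithStats(b); k=1+st[1:,4].argmax(); print('ball',st[k],c[k]+[150,0])
E
python3 chk.py
```

```text
[543.7 -16.2 -31.9] [-3.1  0.   1.7] 16.647068659633657 58.43859314918518 [-0.7 -0.5  1.6]
blue extents col 100 459 rows 0 299
ball [  43    0  113   86 6223] [249.8  38.8]
```

Emit:
play_rows --deltas '[0,0,-0.5,0,0,0,0,0,0,-2,0,0,0,0,0,0,-4,0,0,0,0,0,0,-7,0,0,0,0,0,0,-10,0,0,0,0,0,0,-13,0,0,0,0,0,0,-16,0,0,0,0,0,0,-18,0,0,0,0,0,0,-19.5,0,0,0,0,0,0,-20,0,0,0,0]'

```text
clock: 15.65
eef_pos: [543.8, -16.1, -11.8]
tool_rot: [3.141, -0.0, 1.651]
force: [-1.3, -0.3, -2.3]
width: 16.3
gripper_force: 58.5
```

```bash
python3 chk.py; python3 - <<'E'
from h import *
cv2.imwrite('pics/lift.png',np.hstack([cv2.resize(get_image('wrist')[:,:,::-1],(400,300)),cv2.resize(get_image('side')[160:320,170:380,::-1],(394,300),interpolation=cv2.INTER_CUBIC)]))
E
```

```text
[543.8 -16.1 -11.8] [ 3.1 -0.   1.7] 16.324872532173448 58.51734817028046 [-1.3 -0.3 -2.3]
blue extents col 100 459 rows 0 299
ball [  45    0  113   85 6148] [250.6  38.8]
```

View pics/lift.png

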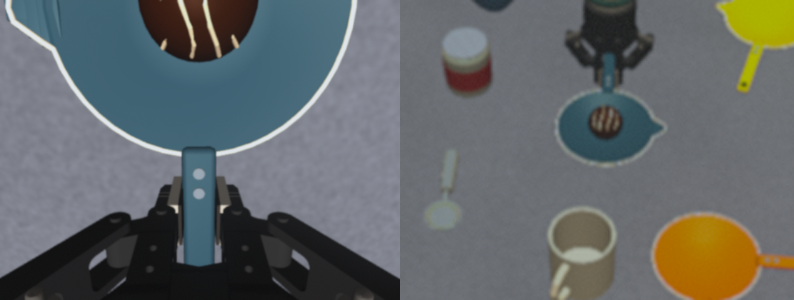

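The handle sits centred between the pads, the dish is clear of the worktop, and the ball is in the middle at the same place as before. I'll lift on and compute the turning path.

Emit:
play_rows --deltas '[0,0,-1,0,0,0,0,0,0,-5.5,0,0,0,0,0,0,-16,0,0,0,0,0,0,-31,0,0,0,0,0,0,-48.5,0,0,0,0,0,0,-66,0,0,0,0,0,0,-81,0,0,0,0,0,0,-91.5,0,0,0,0,0,0,-96,0,0,0,0,0,0,-97,0,0,0,0]'

```text
clock: 17.05
eef_pos: [543.7, -16.2, 85.2]
tool_rot: [-3.142, 0.0, 1.651]
force: [0.0, -0.1, -2.0]
width: 16.6
gripper_force: 58.6
```

```bash
python3 chk.py; cat > plan.py <<'E'
from h import *
s=read_state(); p0=np.array(s['eef_pos'][:2]); y0=s['tool_rot'][2]; d=97.8
C0=p0+d*np.array([np.cos(y0),np.sin(y0)]); C1=np.array([536,221.]); print(C0,y0,s['eef_pos'])
N=40; pose=[]
for k in range(N+1):
    t=k/N; q=10*t**3-15*t**4+6*t**5
    y=y0*(1-q); C=C0+q*(C1-C0); pose.append((*(C-d*np.array([np.cos(y),np.sin(y)])),y))
pose=np.array(pose)
for c in range(4):
    b=pose[10*c]; out=[]
    for k in range(1,11):
        w=pose[10*c+k]-b; cy,sy=np.cos(b[2]),np.sin(b[2])
        out+= [round(w[0]*cy+w[1]*sy,1),round(w[0]*sy-w[1]*cy,1),0,0,0,round(-w[2],3),0]
    print(out)
E
python3 plan.py
```

```text
[543.7 -16.2  85.2] [-3.1  0.   1.7] 16.61171084446557 58.5525119304657 [ 0.  -0.1 -2. ]
blue extents col 100 459 rows 0 299
ball [  45    0  113   85 6158] [250.6  38.8]
[535.75450089  81.28719986] 1.6507432643727922 [543.56498504 -16.20042159  85.02746956]
[np.float64(0.0), np.float64(-0.0), 0, 0, 0, np.float64(0.0), 0, np.float64(0.2), np.float64(-0.2), 0, 0, 0, np.float64(0.002), 0, np.float64(0.5), np.float64(-0.6), 0, 0, 0, np.float64(0.006), 0, np.float64(1.2), np.float64(-1.3), 0, 0, 0, np.float64(0.014), 0, np.float64(2.3), np.float64(-2.4), 0, 0, 0, np.float64(0.026), 0, np.float64(3.8), np.float64(-4.0), 0, 0, 0, np.float64(0.044), 0, np.float64(5.9), np.float64(-6.1), 0, 0, 0, np.float64(0.067), 0, np.float64(8.5), np.float64(-8.7), 0, 0, 0, np.float64(0.096), 0, np.float64(11.8), np.float64(-11.8), 0, 0, 0, np.float64(0.13), 0, np.float64(15.8), np.float64(-15.5), 0, 0, 0, np.float64(0.171), 0]
[np.float64(4.0), np.float64(-4.9), 0, 0, 0, np.float64(0.046), 0, np.float64(8.8), np.float64(-10.3), 0, 0, 0, np.float64(0.098), 0, np.float64(14.3), np.float64(-16.3), 0, 0, 0,
[... 1148 characters left out ...]
0, 0, 0, np.float64(0.654), 0]
[np.float64(0.7), np.float64(-7.4), 0, 0, 0, np.float64(0.041), 0, np.float64(1.4), np.float64(-13.6), 0, 0, 0, np.float64(0.075), 0, np.float64(2.0), np.float64(-18.8), 0, 0, 0, np.float64(0.104), 0, np.float64(2.6), np.float64(-23.0), 0, 0, 0, np.float64(0.127), 0, np.float64(3.1), np.float64(-26.1), 0, 0, 0, np.float64(0.144), 0, np.float64(3.5), np.float64(-28.3), 0, 0, 0, np.float64(0.157), 0, np.float64(3.7), np.float64(-29.8), 0, 0, 0, np.float64(0.165), 0, np.float64(3.8), np.float64(-30.5), 0, 0, 0, np.float64(0.169), 0, np.float64(3.9), np.float64(-30.8), 0, 0, 0, np.float64(0.171), 0, np.float64(3.9), np.float64(-30.9), 0, 0, 0, np.float64(0.171), 0]
```

Emit:
play_rows --deltas '[0,0,0,0,0,0,0,0.2,-0.2,0,0,0,0.002,0,0.5,-0.6,0,0,0,0.006,0,1.2,-1.3,0,0,0,0.014,0,2.3,-2.4,0,0,0,0.026,0,3.8,-4,0,0,0,0.044,0,5.9,-6.1,0,0,0,0.067,0,8.5,-8.7,0,0,0,0.096,0,11.8,-11.8,0,0,0,0.13,0,15.8,-15.5,0,0,0,0.171,0]'

```text
clock: 18.35
eef_pos: [526.8, -1.4, 85.1]
tool_rot: [3.142, -0.0, 1.477]
force: [-0.9, 0.6, -1.1]
width: 16.5
gripper_force: 58.6
```

Emit:
play_rows --deltas '[4,-4.9,0,0,0,0.046,0,8.8,-10.3,0,0,0,0.098,0,14.3,-16.3,0,0,0,0.155,0,20.6,-22.7,0,0,0,0.217,0,27.8,-29.5,0,0,0,0.283,0,35.8,-36.5,0,0,0,0.353,0,44.6,-43.6,0,0,0,0.426,0,54.2,-50.7,0,0,0,0.501,0,64.5,-57.7,0,0,0,0.577,0,75.4,-64.5,0,0,0,0.654,0]'

```text
clock: 19.6
eef_pos: [469.1, 79.9, 85.2]
tool_rot: [-3.141, -0.0, 0.822]
force: [-0.5, 1.0, -1.4]
width: 16.9
gripper_force: 58.5
```

Emit:
play_rows --deltas '[5.1,-12,0,0,0,0.077,0,10.7,-23.8,0,0,0,0.154,0,16.8,-35.3,0,0,0,0.229,0,23.2,-46.3,0,0,0,0.301,0,29.8,-56.7,0,0,0,0.371,0,36.4,-66.5,0,0,0,0.437,0,43,-75.4,0,0,0,0.499,0,49.4,-83.5,0,0,0,0.556,0,55.4,-90.7,0,0,0,0.608,0,61,-97,0,0,0,0.654,0]'

```text
clock: 20.85
eef_pos: [439.2, 190.7, 85.2]
tool_rot: [-3.141, 0.0, 0.169]
force: [-0.1, 0.2, -1.7]
width: 16.7
gripper_force: 58.5
```

Emit:
play_rows --deltas '[0.7,-7.4,0,0,0,0.041,0,1.4,-13.6,0,0,0,0.075,0,2,-18.8,0,0,0,0.104,0,2.6,-23,0,0,0,0.127,0,3.1,-26.1,0,0,0,0.144,0,3.5,-28.3,0,0,0,0.157,0,3.7,-29.8,0,0,0,0.165,0,3.8,-30.5,0,0,0,0.169,0,3.9,-30.8,0,0,0,0.171,0,3.9,-30.9,0,0,0,0.171,0]'

```text
clock: 22.1
eef_pos: [438.3, 220.9, 85.1]
tool_rot: [3.142, -0.0, 0.001]
force: [0.6, -0.4, -1.8]
width: 16.8
gripper_force: 58.5
```

Emit:
play_rows --deltas '[0,0,0,0,0,0,0,0,0,0,0,0,0,0,0,0,0,0,0,0,0,0,0,0,0,0,0,0]'

```text
clock: 22.6
eef_pos: [438.2, 221.0, 85.1]
tool_rot: [-3.142, 0.0, 0.001]
force: [0.1, -0.2, -1.8]
width: 16.8
gripper_force: 58.6
```

```bash
python3 chk.py; python3 - <<'E'
from h import *
np.set_printoptions(precision=1,suppress=True)
t=get_image('top'); s=get_image('side')
for n,im in (('top',t),('side',s)):
    hsv=cv2.cvtColor(im,cv2.COLOR_RGB2HSV); m=((hsv[...,0]>85)&(hsv[...,0]<118)&(hsv[...,1]>90)).astype(np.uint8)
    k,l,st,c=cv2.connectedComponentsWithStats(m)
    for i in range(1,k):
        if st[i,4]>150:
            y,x=np.nonzero(l==i); P=onz(n,np.c_[x,y],140); j=P[:,1].argmax(); print(n,st[i],'lip',P[j],'maxx',P[:,0].max(),'minmax y',P[:,1].min())
cv2.imwrite('pics/end.png',np.hstack([cv2.resize(t[130:300,130:340,::-1],(394,319),interpolation=cv2.INTER_CUBIC),cv2.resize(s[180:350,190:400,::-1],(394,319),interpolation=cv2.INTER_CUBIC)]))
E
```

```text
[438.2 221.   85.1] [-3.1  0.   0. ] 16.84815067007438 58.55178415775299 [ 0.1 -0.2 -1.8]
blue extents col 100 459 rows 0 299
ball [  45    0  111   86 6174] [250.9  38.9]
top [356 125  32  32 799] lip [ 720.2 -139.3  140. ] maxx 774.3416564523538 minmax y -223.50540717457363
top [ 188  186   56   51 1299] lip [539.2 302.1 140. ] maxx 603.6358708755089 minmax y 157.23072968590645
side [205 140  29  20 447] lip [743.2 -54.7 140. ] maxx 774.8613631202899 minmax y -140.81490661416547
side [ 244  224   63   46 1365] lip [540.5 299.4 140. ] maxx 604.4442637922307 minmax y 159.0584975097131
```

View pics/end.png

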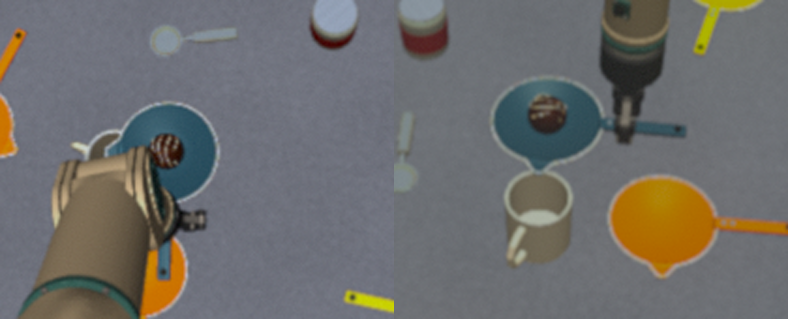

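The dish is over the mug: ball in the middle, handle pointing back, lip tip at about (540,303) against the mug axis at (536,307). I'm handing the job in.

```bash
python3 -c "
from cell import *
print(finish_job())"
```

```text
the job is handed in; nothing more can be done
None
```

I pressed the kettle button fully down and released it, then lifted the dish level and turned it. It is held still with its lip tip about 6 mm from the mug's axis and about 50 mm above the rim; the job is handed in, but no verdict came back.

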